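Load check discs into a spring-fed magazine

TASK

Load the two flat metal check discs into the spring magazine: set each one flat between the four guide rods and press it down against the spring until both spring clips snap shut over it, one disc on top of the other. Leave the cones, the dish and the tweezers where they are.

Things in the scene. Friction and masses are not known exactly. Their poses are not given: they have to be found in the camera images.
- disc_a_center (a point): centre (9 mm above its underside) of a flat solid dark grey metal disc, 40 mm diameter, 18 mm thick, 100 g, lying flat on the desk at the start; a few round spark burns on its upper face. Its z axis is the disc's axis.
- disc_b_center (a point): the same for the second, equal disc. The order in which the two are loaded does not matter.
- magazine: disc magazine, fixed to the desk; origin at the centre of its underside, on the vertical stack axis, z up. Round grey foot, 96 mm diameter, 12 mm high. Its +x and -x sides are open: a gap 33 mm wide between guide rods, nothing outside it above the foot, so that fingers holding a disc across x pass there. The +y and -y sides carry the two spring clips.
- rod_tips (a point): point on the stack axis at the height of the tips of the four guide rods, 114 mm above the desk. The rods, 8 mm diameter, stand at x = +-14.3 mm, y = +-20.5 mm in the magazine's frame, are straight up to 102 mm height and taper above as a lead-in. They hold a 40 mm disc with about 1 mm play all round. Rods and clips are polished and slippery.
- lead_in (a point): point on the stack axis, 88 mm above the desk: about here (within 3 mm) the underside of a disc let go between the rods comes to rest, on the clips' flared lead-ins, clear of what is below.
- hook_level (a point): point on the stack axis at the undersides of the clip hooks, 80 mm above the desk. Push a disc until its upper face is 4 to 7 mm below this; the clips then snap inward over it and, let go, it is lifted against the hooks (upper face at this height). The second disc goes in the same way on top of the first and ends at the same height, the first 18 mm lower.
- follower (a joint): black spring-loaded follower plate, 31 mm diameter, on a coil spring inside the rods; travel in m, 0 = right up (its face 78 mm above the desk), grows as it is pressed down, stop at 0.044. Spring 2 N at 0 plus 0.1 N per mm. It reads about 0.016 with one disc clipped in and 0.034 with two.
- clip_left (a joint): bronze leaf-spring clip at the magazine's +y side, 12 mm wide; angle in rad, 0 = shut, grows as it bends outward, about 0.07 while a disc passes. Shut, its hook reaches to 16 mm from the stack axis, underside 80 mm above the desk; above that it flares outward to 95 mm height. Pushing a disc past both clips takes up to about 15 N, most where the flare meets the hook.
- clip_right (a joint): the equal clip at the magazine's -y side.
- cone_row: bystander: conical nickel sampler cone, 33 mm diameter, 15 mm high, standing in a row with the discs; origin at the centre of its underside.
- dish: bystander: shallow round steel dish, 90 mm diameter, 14 mm high; origin at the centre of its underside.
- cone_dish: bystander: a second cone, 33 mm diameter, 15 mm high, lying in the dish.
- tweezers_1: bystander: steel tweezers, 122 x 12 x 10 mm, long axis its y; origin at the centre of its underside.
Things that resemble listed ones, but are neither listed nor needed, are in the scene too. What is shaped like the part that bears disc_b_center but purple is not meant.

How it is judged:
On the way:
1. one disc is pressed in between the rods and the clips are shut over it (((z of disc_a_center in the frame of magazine between 0.025 and 0.073 m and horizontal distance between disc_a_center and magazine below 0.004 m and angle between disc_a_center's own z axis and vertical below 0.08 rad) or (z of disc_b_center in the frame of magazine between 0.025 and 0.073 m and horizontal distance between disc_b_center and magazine below 0.004 m and angle between disc_b_center's own z axis and vertical below 0.08 rad)) and value of joint each of clip_left, clip_right below 0.03 rad and value of joint follower above 0.013 m), for 0.2 s.
At the end, for the whole second after the job is handed in: both discs lie flat (within 0.08 rad) on the stack axis (within 4 mm) under the clip hooks (centres 25 to 73 mm above the magazine's underside), both clips are shut (below 0.03 rad) and the follower is held down by the stack (0.030 to 0.038 m) (z of disc_a_center in the frame of magazine between 0.025 and 0.073 m and horizontal distance between each of disc_a_center, disc_b_center and magazine below 0.004 m and angle between each of disc_a_center, disc_b_center's own z axis and vertical below 0.08 rad and z of disc_b_center in the frame of magazine between 0.025 and 0.073 m and value of joint each of clip_left, clip_right below 0.03 rad and value of joint follower between 0.03 and 0.038 m); the robot touches nothing.
It fails at once if the cone beside the discs pushed more than 30 mm from its place (distance of cone_row from where it was at the start of the episode above 0.03 m).
It fails at once if the cone in the dish pushed more than 30 mm from its place (distance of cone_dish from where it was at the start of the episode above 0.03 m).
It fails at once if the dish pushed more than 30 mm from its place (distance of dish from where it was at the start of the episode above 0.03 m).
It fails at once if the tweezers pushed more than 30 mm from its place (distance of tweezers_1 from where it was at the start of the episode above 0.03 m).
It also fails if it takes over 69 s, if anything falls off the work surface, if the arm or the gripper's body presses on something with over 40 N, if the wrist force passes 120 N, or if a joint passes its speed limit or range.

ROBOT

A 6-joint arm with a two-finger parallel gripper is mounted at the origin on a cart in front of the work surface, level with it; the furniture and walls round the work are solid. World frame = base frame: x ahead of the robot, y to its left, z up, the work surface at z = 0. Lengths are in m, angles in rad, forces in N, time in s.
With the tool pointing down it reaches from about 0.425 to 0.925 m from the base axis. Payload 12.5 kg.
Tool frame: the origin (TCP) lies at the very end of the fingers, on their centre line; the grasp point (between the pads) lies 19 mm behind it; z points along the fingers, y is the line along which they close (so a half turn about z gives the same grasp; the last joint's range is limited). The gripper opens to 85 mm and grips with 20 to 120 N. Pads are 22 mm wide; open, the fingers measure 114 mm over their backs; the gripper's body (76 mm by 85 mm) begins 54 mm behind the grasp point. The pads swing forward as they close: fully open they stand 13 mm farther back than shut.
Start: joints at [1.079, 0.491, 1.559, -0, 1.092, -0.106], TCP at [0.235, 0.579, 0.231] pointing down, gripper open.
Joint ranges: [-3.1, 3.1], [-0.84, 2.19], [0.05, 2.79], [-1.13, 4.28], [0.06, 2.93], [-2.69, 2.69]. Speed limits (rad/s): [2.22, 2.22, 2.79, 3.14, 3.14, 3.14].

INTERFACE

Orientations are given as a rotation vector (axis times angle).
In Python, from bench import arm gives the robot as it stands.
- The arm moves only by the tool drive_tool, never from a script. Its argument "motion" is one flat list of numbers, 5 for each row, row after row: the shift along the tool's x, y, z in cm, then the turn about the tool's z in degrees, then the opening, from 0 (shut) to 1 (fully open). A call has exactly 10 rows; each row is the pose to reach, as a shift and turn from the pose commanded when the call began, along the tool's axes at that moment; what a row does not reach only later rows make up. A row lasts 1/8 s, in which the tool goes at most 62.5 mm and 10.7 degrees, less where a joint would pass 70% of its speed; a pose out of reach is approached as far as the arm can. A call with a gripper value outside its range is refused whole. The fingers move at their own pace and stop on an object; the grip force is fixed at half the most. Time passes only in rows, so rows that repeat a pose let the fingers close, or fill a call up. It gives the time, the measured TCP pose, the force, the opening and the grip force at its end, in the units of the state.
- arm.state(): the state, without advancing time (a new reading comes with each control period).
- arm.get_image(name): name is "scene" or "top" or "wrist"; returns the picture (420x560x3 uint8, blue, green, red); there is no depth.
- arm.camera_params(name): a dict with "intrinsics" (3x3 intrinsics, pixels), "R" (3x3) and "t" (3): a world point X has camera coordinates R X + t; the wrist camera has in their place "tool_from_camera" (4x4, takes a point from camera to tool coordinates, whose origin is the TCP and whose axes are the flange's). Camera axes: x right, y down, z forward; pixel columns grow to the right and rows downward; lengths in m; the calibration is good to about 2 mm. A picture is of the moment at which its call begins: read the wrist's pose just before it. camera_params takes no time and is no camera call.
- arm.hand_in(): hands the job in; it is judged then, once.
Trained networks look in the newest picture that a camera, given by its name, has taken for a name from the list of things; names that differ only in an ending like _2 or _b are one class to them, and where a whole thing is asked for, a point or a joint stands for the part that bears it (a point fixed in the world has none). Each returns a list of dicts, best first, with "conf" (0 to 1); they miss things now and then, are a little off and sometimes report something else, mostly with a low value. They report only what shows in the picture. A call takes as long as a camera call. They do not tell look-alikes from the thing itself.
- arm.find_in(camera, thing): "extent" ([centre column, centre row, width, height] in pixels, round what is visible of it).
The state is a dict: "t": time; "qpos": joint angles; "dq": joint speeds; "joint_efforts": joint torques, N m; "position": TCP position; "tcp_rot": TCP orientation; "wrist_force": force on the tool from outside, world axes, zero at the start; "wrist_torque": the same for the moment, N m; "opening": finger opening in m; "finger_force": force on a finger pad.
Only numpy, scipy, OpenCV 4.12 (cv2) and the standard library are available. Lean on these libraries where they do the work, as an engineer would, in place of code of your own. Each camera call takes 0.05 s, during which the arm holds its last target. There are 200 camera calls.

## Working session

There is one attempt and no reset: what is moved stays moved. The work goes in short steps, Python scripts to look and compute and a tool call to move; the robot and the scene stay as the last step left them, time stands still between calls to the robot, and variables do not carry over. Pictures are saved under pics/ and viewed, at most 10 in all, crops included, and the job is handed in when it is done.

Besides the shell and the picture viewer there is one more tool, called in YAML: its name, and indented under it one key for each argument. drive_tool: Moves the arm, as the interface text tells. Its arguments: {"type":"object","properties":{"motion":{"type":"array","items":{"type":"number"}}},"required":["motion"]}

```bash
mkdir -p pics; cat > h.py <<'E'
import numpy as np, cv2
from bench import arm
from scipy.spatial.transform import Rotation as Ro
def cam(name):
    p=arm.camera_params(name); K=np.array(p["intrinsics"])
    if name=="wrist":
        T=np.array(p["tool_from_camera"]); s=arm.state()
        Rw=Ro.from_rotvec(s["tcp_rot"]).as_matrix()
        Rc=Rw@T[:3,:3]; o=Rw@T[:3,3]+np.array(s["position"])
        return K,Rc,o
    R=np.array(p["R"]); t=np.array(p["t"]); return K,R.T,-R.T@t
def px2w(c,u,v,z):
    K,Rc,o=c; d=Rc@np.linalg.solve(K,[u,v,1.]); return o+d*(z-o[2])/d[2]
def w2px(c,X):
    K,Rc,o=c; q=K@(Rc.T@(np.array(X)-o)); return q[:2]/q[2]
E
python3 - <<'E'
from h import *
print({k:np.round(v,3) for k,v in arm.state().items()})
ims=[]
for n in("scene","top","wrist"):
    c=cam(n); im=arm.get_image(n); cv2.imwrite(f"pics/{n}0.png",im)
    print(n,np.round(c[2],3),np.round(c[1],2).tolist(),np.round(c[0],1).tolist())
    for th,z in(("disc_a_center",.009),("magazine",.05),("cone_row",.007),("dish",.007),("tweezers_1",.005)):
        for d in arm.find_in(n,th)[:4]:
            e=d["extent"]; print(n,th,round(d["conf"],2),np.round(e,1),np.round(px2w(c,e[0],e[1],z),3))
E
```

```text
{'t': np.float64(0.0), 'qpos': array([ 1.079,  0.492,  1.559, -0.   ,  1.092, -0.106]), 'dq': array([-0.   , -0.001,  0.002, -0.   , -0.001,  0.001]), 'joint_efforts': array([-0.0000e+00, -6.1845e+01, -2.6161e+01, -0.0000e+00,  4.0000e-03,
        0.0000e+00]), 'position': array([0.235, 0.579, 0.231]), 'tcp_rot': array([-6.020e-01, -3.083e+00,  2.000e-03]), 'wrist_force': array([ 0.005, -0.054,  0.089]), 'wrist_torque': array([-0.032,  0.002, -0.002]), 'finger_force': np.float64(0.0), 'opening': np.float64(0.086)}
scene [-0.089 -0.573  0.758] [[0.74, -0.4, 0.54], [-0.67, -0.46, 0.58], [0.02, -0.79, -0.61]] [[519.9, 0.0, 276.6], [0.0, 519.9, 210.2], [0.0, 0.0, 1.0]]
scene disc_a_center 0.54 [207.8 193.7  14.9  15.4] [0.499 0.302 0.009]
scene magazine 0.9 [345.9 259.2  43.4  68.7] [ 0.542 -0.108  0.05 ]
scene cone_row 0.68 [347.4 259.3  45.2  69.6] [ 0.582 -0.082  0.007]
scene cone_row 0.65 [248.2 240.7  16.8   7. ] [0.462 0.103 0.007]
scene cone_row 0.47 [232.7 210.9  19.7  13.2] [0.503 0.209 0.007]
scene cone_row 0.4 [279.4 192.6  11.9   9.7] [0.638 0.192 0.007]
scene dish 0.71 [347.  259.4  45.8  65.1] [ 0.581 -0.082  0.007]
scene dish 0.7 [279.8 194.3  33.   23. ] [0.634 0.186 0.007]
scene tweezers_1 0.56 [316.4 217.9  42.6   7.6] [0.636 0.062 0.005]
top [0.443 0.09  1.088] [[0.01, -0.99, 0.11], [-1.0, -0.01, -0.01], [0.01, -0.11, -0.99]] [[406.3, 0.0, 281.7], [0.0, 406.3, 212.3], [0.0, 0.0, 1.0]]
top disc_a_center 0.63 [197.7 230.8  12.6  15.4] [0.506 0.303 0.009]
top cone_row 0.62 [271.8 247.1   8.9   9.4] [0.465 0.106 0.007]
top cone_row 0.48 [240.6 180.6  39.5  35.1] [0.643 0.192 0.007]
top dish 0.65 [241.9 179.9  38.7  31.6] [0.645 0.189 0.007]
wrist [0.173 0.605 0.374] [[0.38, 0.89, 0.25], [0.93, -0.36, -0.1], [-0.0, 0.27, -0.96]] [[351.4, 0.0, 275.1], [0.0, 351.4, 211.2], [0.0, 0.0, 1.0]]
```

View pics/scene0.png

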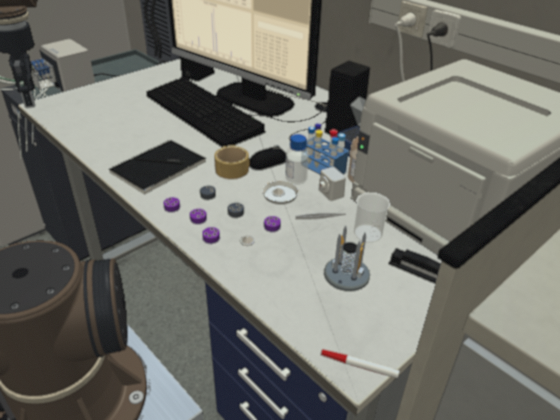

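View pics/top0.png

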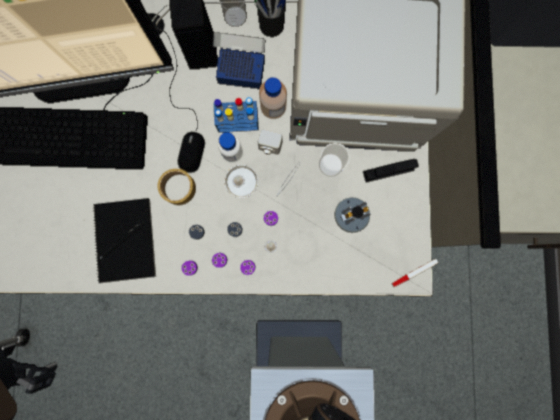

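Candidates for a disc: dark grey at scene (208,192) and (236,210), which are also top (196,232) and (235,229). The look-alikes are purple discs at scene (172,204), (198,215), (211,235) and (272,223), with the cone at (247,240). The dish is at (280,192), the tweezers at (320,216) and the magazine at (347,260). By the description I choose the two dark grey ones. I'll move the wrist camera over them for the close check.

drive_tool:
  motion: [-4.8, -2.35, 0, 8.5, 0.7, -9.6, -4.7, 0, 17, 0.7, -14.4, -7.05, 0, 25.5, 0.7, -19.2, -9.4, 0, 34, 0.7, -24, -11.75, 0, 42.5, 0.7, -28.8, -14.1, 0, 51, 0.7, -33.6, -16.45, 0, 59.5, 0.7, -38.4, -18.8, 0, 68, 0.7, -38.4, -18.8, 0, 68, 0.7, -38.4, -18.8, 0, 68, 0.7]

```text
t: 2.15
position: [0.52, 0.2604, 0.2312]
tcp_rot: [-2.223, -2.22, 0.0]
wrist_force: [-0.0, 0.3, 0.2]
opening: 0.0597
finger_force: 0.0
```

```bash
python3 - <<'E'
from h import *
s=arm.state();print(np.round(s["position"],4),np.round(s["tcp_rot"],3),s["opening"],s["t"])
c=cam("wrist"); im=arm.get_image("wrist"); cv2.imwrite("pics/w1.png",im)
for th,z in(("disc_a_center",.009),("cone_row",.007),("magazine",.05)):
    for d in arm.find_in("wrist",th)[:6]:
        e=d["extent"]; print(th,round(d["conf"],2),np.round(e,1),np.round(px2w(c,e[0],e[1],z),4))
E
```

```text
[0.52   0.2604 0.2312] [-2.223 -2.22   0.   ] 0.0597071860644362 2.15
disc_a_center 0.88 [259.9 136.3  41.1  37.1] [0.5047 0.3062 0.009 ]
cone_row 0.75 [229.7 304.2  23.6  29.2] [0.4668 0.1139 0.007 ]
```

View pics/w1.png

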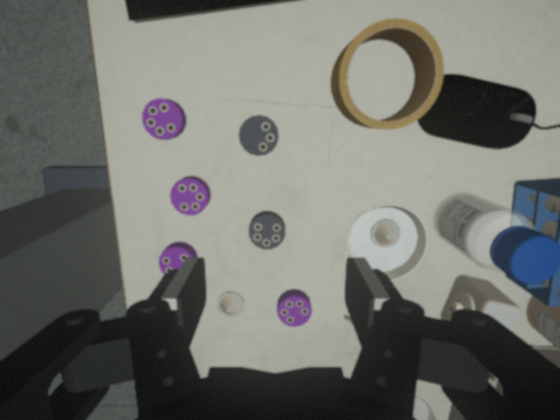

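The wrist picture shows two dark grey discs with spark burns at (259,135) and (267,230). The other discs, at (163,119), (190,196), (179,260) and (294,308), are purple. The dish with its cone is at (385,240) and the row cone at (231,303). That confirms the choice; next I'll measure both discs precisely.

```bash
cat >> h.py <<'E'
from scipy.optimize import least_squares
def hullpts(c,x,y,r,z0,z1):
    a=np.linspace(0,2*np.pi,60)
    P=[w2px(c,[x+r*np.cos(t),y+r*np.sin(t),z]) for t in a for z in(z0,z1)]
    return cv2.convexHull(np.float32(P))
def locate(c,blob,x,y,z0=0,z1=.018,r=.02):
    def cen(k): m=cv2.moments(k); return np.array([m["m10"],m["m01"]])/m["m00"]
    tgt=cen(cv2.convexHull(np.float32(blob)))
    s=least_squares(lambda p:cen(hullpts(c,p[0],p[1],r,z0,z1))-tgt,[x,y],x_scale=.01,diff_step=1e-3)
    return s.x,cv2.contourArea(hullpts(c,*s.x,r,z0,z1)),cv2.contourArea(cv2.convexHull(np.float32(blob)))
def dark(im,u,v,th=100,w=30):
    u,v=int(u),int(v); m=np.zeros(im.shape[:2],np.uint8)
    m[v-w:v+w,u-w:u+w]=(im[v-w:v+w,u-w:u+w].max(2)<th)
    k=max(cv2.findContours(m,cv2.RETR_EXTERNAL,cv2.CHAIN_APPROX_NONE)[0],key=cv2.contourArea)
    return k
E
python3 - <<'E'
from h import *
im=cv2.imread("pics/w1.png"); c=cam("wrist")
for u,v in((259,135),(267,230)):
    x,y=px2w(c,u,v,.015)[:2]
    print(locate(c,dark(im,u,v),x,y), cv2.boundingRect(dark(im,u,v)))
im=cv2.imread("pics/top0.png"); c=cam("top")
for u,v in((196,232),(235,229)):
    x,y=px2w(c,u,v,.015)[:2]
    print(locate(c,dark(im,u,v,w=12),x,y), cv2.boundingRect(dark(im,u,v,w=12)))
print("mag top", px2w(c,352,214,.012))
E
```

```text
(array([0.50303593, 0.30839414]), 1308.9627171162283, 1104.0) (240, 116, 38, 39)
(array([0.51048527, 0.20752622]), 1192.0055425047176, 971.0) (250, 212, 34, 36)
(array([0.50323594, 0.30611749]), 199.9474973337492, 134.5) (190, 226, 14, 13)
(array([0.51118012, 0.20537208]), 190.52318890811875, 125.0) (228, 223, 14, 13)
mag top [ 0.55406112 -0.10664944  0.012     ]
```

drive_tool:
  motion: [-0.6, -0.2, 2.8, 0, 0.7, -1.2, -0.5, 5.6, 0, 0.7, -1.8, -0.7, 8.4, 0, 0.7, -2.3, -0.9, 11.1, 0, 0.7, -2.3, -0.9, 11.1, 0, 0.7, -2.3, -0.9, 11.1, 0, 0.7, -2.3, -0.9, 11.1, 0, 0.7, -2.3, -0.9, 11.1, 0, 0.7, -2.3, -0.9, 11.1, 0, 0.7, -2.3, -0.9, 11.1, 0, 0.7]

```text
t: 3.6
position: [0.5112, 0.2374, 0.1204]
tcp_rot: [2.224, 2.219, 0.0]
wrist_force: [-0.5, -0.1, 0.5]
opening: 0.0599
finger_force: 0.0
```

```bash
python3 - <<'E'
from h import *
s=arm.state();print(np.round(s["position"],4),np.round(s["tcp_rot"],3),s["opening"],s["t"])
c=cam("wrist"); im=arm.get_image("wrist"); cv2.imwrite("pics/w2.png",im)
u,v=w2px(c,[.511,.207,.012]); k=dark(im,u,v,w=45); print(u,v,cv2.boundingRect(k))
r=locate(c,k,.511,.207); print(r)
cv2.polylines(im,[np.int32(hullpts(c,*r[0],.02,0,.018))],True,(0,255,0)); cv2.imwrite("pics/w2d.png",im)
E
```

```text
[0.5112 0.2374 0.1204] [2.224 2.219 0.   ] 0.05994531696360421 3.6
274.70334069536403 247.30087340483573 (250, 220, 50, 54)
(array([0.5107987 , 0.20690447]), 2429.791355510708, 2131.0)
```

View pics/w2d.png

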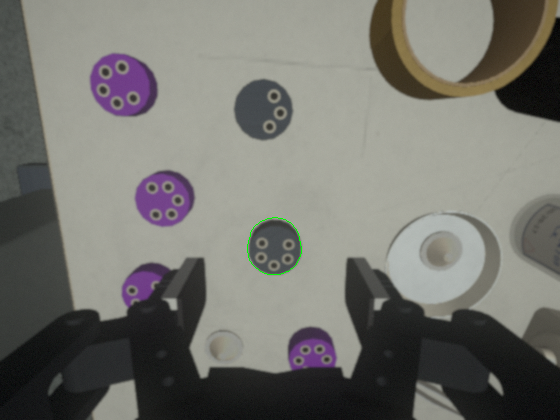

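The overlay sits on disc B at (274,247) and matches its outline. Now I'll descend and grasp it.

drive_tool:
  motion: [-2, 0, 1, 0, 0.7, -3.05, 0, 4, 0, 0.7, -3.05, 0, 7, 0, 0.7, -3.05, 0, 10, 0, 0.7, -3.05, 0, 11.8, 0, 0.7, -3.05, 0, 11.8, 0, 0.7, -3.05, 0, 11.8, 0, 0.7, -3.05, 0, 11.8, 0, 0, -3.05, 0, 11.8, 0, 0, -3.05, 0, 11.8, 0, 0]

```text
t: 4.9
position: [0.5116, 0.2071, 0.0037]
tcp_rot: [2.223, 2.219, 0.003]
wrist_force: [-1.1, -2.0, 10.1]
opening: 0.0374
finger_force: 59.1
```

drive_tool:
  motion: [0, 0, 0, 0, 0, 0, 0, -1, 0, 0, 0, 0, -4, 0, 0, 0, 0, -8, 0, 0, -2, 0, -12, 0, 0, -6, 0.5, -16, 0, 0, -11, 1, -19, 0, 0, -16.5, 2, -21, 0, 0, -22, 3, -23, 0, 0, -27, 4, -24.8, 0, 0]

```text
t: 6.15
position: [0.5504, -0.065, 0.252]
tcp_rot: [2.223, 2.218, 0.001]
wrist_force: [0.4, 0.4, -1.5]
opening: 0.0373
finger_force: 60.3
```

drive_tool:
  motion: [-5, 0.3, 0, 0, 0, -8.7, 0.3, 0, 0, 0, -8.7, 0.3, 0, 0, 0, -8.7, 0.3, 0, 0, 0, -8.7, 0.3, 0, 0, 0, -8.7, 0.3, 0, 0, 0, -8.7, 0.3, 0, 0, 0, -8.7, 0.3, 0, 0, 0, -8.7, 0.3, 0, 0, 0, -8.7, 0.3, 0, 0, 0]

```text
t: 7.4
position: [0.5534, -0.1502, 0.2503]
tcp_rot: [-2.223, -2.219, -0.0]
wrist_force: [-0.2, 0.4, -1.4]
opening: 0.0377
finger_force: 60.3
```

```bash
python3 - <<'E'
from h import *
s=arm.state();print(np.round(s["position"],4),np.round(s["tcp_rot"],3),s["opening"],s["t"])
c=cam("wrist"); im=arm.get_image("wrist"); cv2.imwrite("pics/w3.png",im)
print(w2px(c,[.554,-.107,.012]),w2px(c,s["position"]))
cv2.imwrite("pics/w3z.png",cv2.resize(im[60:420,100:460],None,fx=1.6,fy=1.6,interpolation=cv2.INTER_CUBIC))
E
```

```text
[ 0.5534 -0.1502  0.2503] [-2.223 -2.219 -0.   ] 0.03771662796094588 7.4
[275.3596819 137.786427 ] [274.86178652 272.4507367 ]
```

View pics/w3z.png

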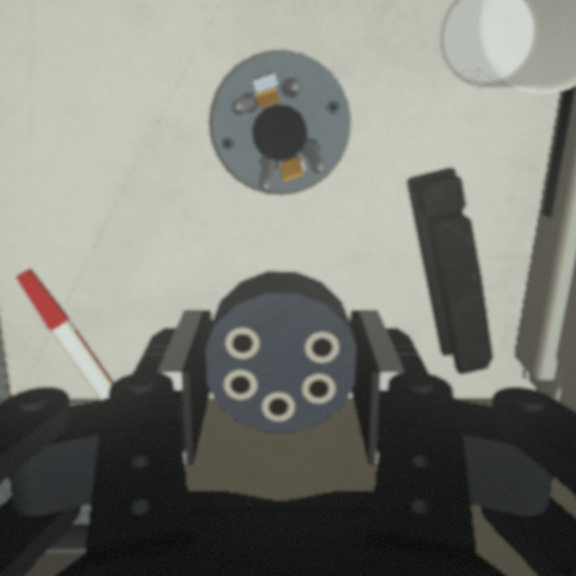

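Viewed crop: the magazine is at crop (280,122), with its clips at (266,93) and (291,168), foot screws at (227,143) and (333,106), so a yaw of about +19°. The disc is held flat between the pads at crop (282,362). Now I'll refine the numbers.

```bash
python3 - <<'E'
from h import *
c=cam("wrist"); im=cv2.imread("pics/w3.png"); s=arm.state(); p=s["position"]
hsv=cv2.cvtColor(im,cv2.COLOR_BGR2HSV); o=np.array([100,60])
def C(u,v): return np.array([u,v])/1.6+o
# follower: black blob
u,v=C(279,132); k=dark(im,u,v,th=60,w=24); m=cv2.boundingRect(k); print("foll",m)
fx=locate(c,k,.554,-.107,.075,.078,.0155); print(fx)
# foot: not-desk blob
u,v=map(int,C(280,122)); sub=im[v-60:v+60,u-60:u+60]; g=(sub.max(2)<165).astype(np.uint8)
kk=max(cv2.findContours(g,cv2.RETR_EXTERNAL,cv2.CHAIN_APPROX_NONE)[0],key=cv2.contourArea)+[u-60,v-60]
ft=locate(c,kk,.554,-.107,0,.012,.048); print("foot",cv2.boundingRect(kk),ft)
# bronze
b=((hsv[...,0]>8)&(hsv[...,0]<28)&(hsv[...,1]>110)).astype(np.uint8)
b[:v-45]=0;b[v+45:]=0;b[:,:u-45]=0;b[:,u+45:]=0
n,l,st,ce=cv2.connectedComponentsWithStats(b)
B=sorted([(st[i,4],*ce[i]) for i in range(1,n)])[-2:]; print("bronze",B)
q=[px2w(c,x[1],x[2],.085) for x in sorted(B,key=lambda x:x[2])]; d=q[0]-q[1]; print(np.round(q,4),"yaw",np.degrees(np.arctan2(-d[0],d[1])))
a=[px2w(c,*C(227,143),.012),px2w(c,*C(333,106),.012)]; d=a[1]-a[0]; print("screws",np.round(a,4),np.mean(a,0),np.degrees(np.arctan2(d[1],d[0])))
# overlay
x0,y0=ft[0]; yaw=np.radians(19)
cv2.polylines(im,[np.int32(kk)],True,(0,255,255)); cv2.polylines(im,[np.int32(k)],True,(0,0,255))
for sx in(-1,1):
  for sy in(-1,1):
    r=np.array([[np.cos(yaw),-np.sin(yaw)],[np.sin(yaw),np.cos(yaw)]])@[sx*.0143,sy*.0205]
    A=[w2px(c,[x0+r[0],y0+r[1],z]) for z in(.012,.114)]; cv2.line(im,*[tuple(map(int,np.round(t))) for t in A],(0,255,0))
cv2.polylines(im,[np.int32(hullpts(c,p[0],p[1],.02,p[2]+.0143,p[2]+.0144))],True,(0,255,0))
cv2.imwrite("pics/w3o.png",cv2.resize(im[90:340,180:380],None,fx=2.4,fy=2.4,interpolation=cv2.INTER_CUBIC))
E
```

```text
foll (259, 127, 31, 32)
(array([ 0.55305662, -0.10699561]), 986.4025903274305, 743.5)
foot (230, 91, 89, 91) (array([ 0.55290554, -0.10680241]), 6534.259543932159, 6300.0)
bronze [(np.int32(97), np.float64(266.659793814433), np.float64(120.77319587628865)), (np.int32(123), np.float64(281.5284552845528), np.float64(165.01626016260164))]
[[ 0.5466 -0.0882  0.085 ]
 [ 0.5593 -0.1258  0.085 ]] yaw 18.679758897091144
screws [[ 0.5181 -0.1191  0.012 ]
 [ 0.5886 -0.0952  0.012 ]] [ 0.55334719 -0.10716193  0.012     ] 18.77100356853968
```

View pics/w3o.png

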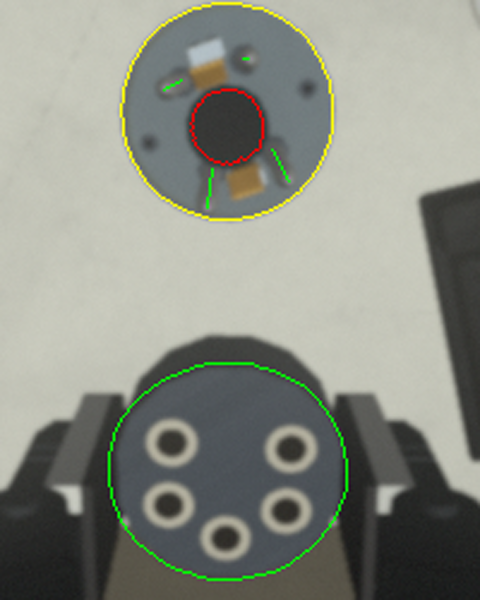

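Everything agrees: stack axis at (0.5530, −0.1069), yaw 18.7°, with the disc centred in the hand. Next I'll align above the rods.

drive_tool:
  motion: [1.5, 0, 1, -5, 0, 3, 0, 3, -10, 0, 4.3, 0, 5, -15, 0, 4.3, 0, 7, -18.7, 0, 4.3, 0, 9, -18.7, 0, 4.3, 0, 11, -18.7, 0, 4.3, 0, 11.5, -18.7, 0, 4.3, 0, 11.5, -18.7, 0, 4.3, 0, 11.5, -18.7, 0, 4.3, 0, 11.5, -18.7, 0]

```text
t: 8.7
position: [0.5538, -0.1072, 0.1359]
tcp_rot: [1.833, 2.55, 0.001]
wrist_force: [0.1, -0.5, -1.1]
opening: 0.0378
finger_force: 60.3
```

```bash
cat > go.py <<'E'
from h import *
import sys
s=arm.state(); p=np.array(s["position"]); R=Ro.from_rotvec(s["tcp_rot"]).as_matrix()
g=np.array([float(a) for a in sys.argv[1:4]])
print("pos",np.round(p,4),"yaw x",np.degrees(np.arctan2(R[1,0],R[0,0])),"tilt",R[2,2],"op",s["opening"],"F",np.round(s["wrist_force"],1),"t",s["t"])
print("shift cm",np.round(R.T@(g-p)*100,2))
E
python3 go.py .5530 -.1069 .094
```

```text
pos [ 0.5538 -0.1072  0.1359] yaw x 108.59599125545937 tilt -0.999999361429519 op 0.03778548174365746 F [ 0.1 -0.5 -1.1] t 8.7
shift cm [ 0.06 -0.07  4.19]
```

drive_tool:
  motion: [0.06, -0.07, 0, 0, 0, 0.06, -0.07, 0.6, 0, 0, 0.06, -0.07, 1.2, 0, 0, 0.06, -0.07, 1.8, 0, 0, 0.06, -0.07, 2.4, 0, 0, 0.06, -0.07, 3, 0, 0, 0.06, -0.07, 3.5, 0, 0, 0.06, -0.07, 3.9, 0, 0, 0.06, -0.07, 4.2, 0, 0, 0.06, -0.07, 4.2, 0, 0]

```text
t: 9.95
position: [0.5526, -0.1067, 0.0931]
tcp_rot: [-1.833, -2.551, -0.0]
wrist_force: [-0.2, 0.6, -0.7]
opening: 0.0378
finger_force: 60.3
```

```bash
python3 go.py .5530 -.1069 .0595; python3 - <<'E'
from h import *
c=cam("scene"); im=arm.get_image("scene"); x,y=map(int,w2px(c,[.553,-.107,.08])); print(x,y)
cv2.imwrite("pics/s4.png",cv2.resize(im[y-60:y+60,x-70:x+70],None,fx=5,fy=5,interpolation=cv2.INTER_CUBIC))
E
```

```text
pos [ 0.5526 -0.1067  0.0931] yaw x 108.59410691437564 tilt -0.9999998952086577 op 0.03778449119578942 F [-0.2  0.6 -0.7] t 9.95
shift cm [-0.03  0.04  3.36]
350 245
```

View pics/s4.png

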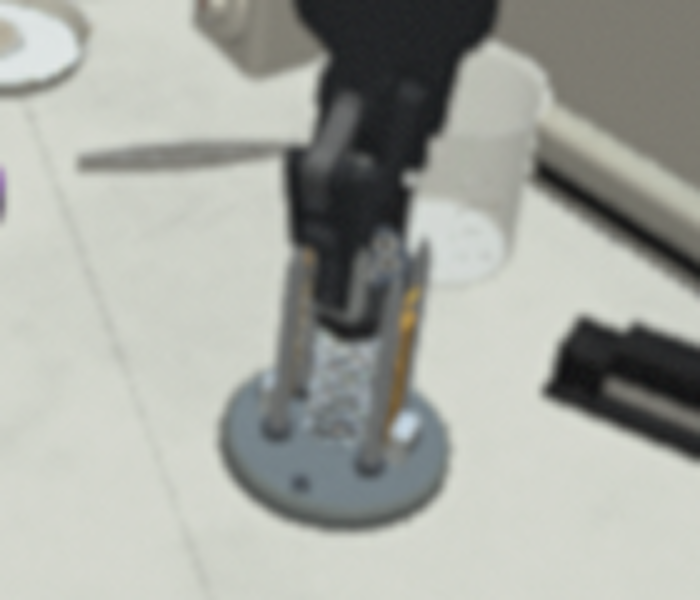

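The disc sits between the rods at crop (350,280) with no contact force. Now I'll press.

drive_tool:
  motion: [-0.02, 0.03, 0.5, 0, 0, -0.02, 0.03, 1, 0, 0, -0.02, 0.03, 1.5, 0, 0, -0.02, 0.03, 2, 0, 0, -0.02, 0.03, 2.5, 0, 0, -0.02, 0.03, 3, 0, 0, -0.02, 0.03, 3.35, 0, 0, -0.02, 0.03, 3.35, 0, 0, -0.02, 0.03, 3.35, 0, 0, -0.02, 0.03, 3.35, 0, 0]

```text
t: 11.25
position: [0.553, -0.1069, 0.0599]
tcp_rot: [1.833, 2.551, 0.0]
wrist_force: [2.3, -0.4, 2.3]
opening: 0.0374
finger_force: 61.3
```

drive_tool:
  motion: [0, 0, 0, 0, 0.65, 0, 0, 0, 0, 0.65, 0, 0, 0, 0, 0.65, 0, 0, -1, 0, 0.65, 0, 0, -4, 0, 0.65, 0, 0, -8, 0, 0.65, 0, 0, -13, 0, 0.65, 0, 0, -18, 0, 0.65, 0, 0, -19, 0, 0.65, 0, 0, -19, 0, 0.65]

```text
t: 12.5
position: [0.5529, -0.1068, 0.2503]
tcp_rot: [1.833, 2.55, 0.001]
wrist_force: [-0.8, -0.1, -1.4]
opening: 0.0557
finger_force: 0.0
```

```bash
python3 - <<'E'
from h import *
c=cam("wrist"); im=arm.get_image("wrist"); print(np.round(arm.state()["position"],4),arm.state()["opening"])
x,y=map(int,w2px(c,[.553,-.107,.08])); y0=max(0,y-75)
print(x,y,w2px(c,[.553,-.107,.08]))
for r,z in((.02,.08),(.048,.012)): cv2.polylines(im,[np.int32(hullpts(c,.553,-.1069,r,z,z+1e-4))],True,(0,255,0))
a=cv2.resize(im[y0:y0+150,x-75:x+75],(600,600),interpolation=cv2.INTER_CUBIC)
cv2.imwrite("pics/w5.png",a)
E
```

```text
[ 0.5526 -0.1068  0.2492] 0.055775257833876254
274 191 [274.87040067 191.08261873]
```

View pics/w5.png

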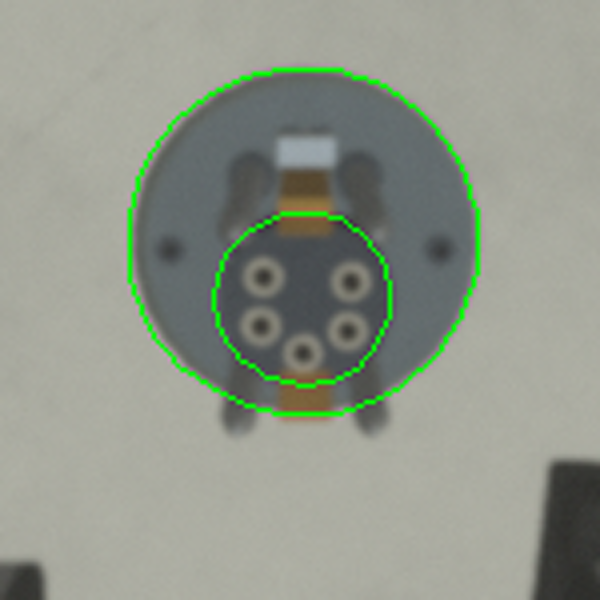

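The green stack circle matches the disc, whose top with burns is at crop (302,300), and both bronze hooks, at (305,215) and (305,390), lie over its rim. So the first disc is clipped. On to disc A.

drive_tool:
  motion: [3, 0.5, 0, 0, 0.7, 8, 1.5, 0, 0, 0.7, 13, 2.5, 0, 0, 0.7, 18, 3.5, 0, 0, 0.7, 23, 4.5, 0, 0, 0.7, 28, 5.5, 1, 0, 0.7, 33, 6.5, 3, 0, 0.7, 37, 7.3, 6, 0, 0.7, 40, 8, 9, 0, 0.7, 43, 8.4, 12, 0, 0.7]

```text
t: 13.8
position: [0.4945, 0.3282, 0.1271]
tcp_rot: [-1.832, -2.55, 0.004]
wrist_force: [-0.2, 0.4, 0.1]
opening: 0.0596
finger_force: 0.0
```

drive_tool:
  motion: [0.8, 0.07, 1, 0, 0.7, 0.8, 0.07, 1, 0, 0.7, 0.8, 0.07, 1, 0, 0.7, 0.8, 0.07, 1, 0, 0.7, 0.8, 0.07, 1, 0, 0.7, 0.8, 0.07, 1, 0, 0.7, 0.8, 0.07, 1, 0, 0.7, 0.8, 0.07, 1, 0, 0.7, 0.8, 0.07, 1, 0, 0.7, 0.8, 0.07, 1, 0, 0.7]

```text
t: 15.05
position: [0.4936, 0.3353, 0.1198]
tcp_rot: [-1.833, -2.551, -0.0]
wrist_force: [-0.0, -0.6, -0.3]
opening: 0.0596
finger_force: 0.0
```

```bash
python3 - <<'E'
from h import *
c=cam("wrist"); im=arm.get_image("wrist")
u,v=w2px(c,[.503,.307,.012]); k=dark(im,u,v,w=45); print(u,v,cv2.boundingRect(k))
r=locate(c,k,.503,.307); print(r)
import subprocess; print(subprocess.run(["python3","go.py",*map(str,r[0]),".0024"],capture_output=True,text=True).stdout)
E
```

```text
274.7421755367265 246.71650929588216 (251, 218, 50, 54)
(array([0.50320505, 0.30794776]), 2445.8982315412723, 2111.0)
pos [0.4936 0.3353 0.1198] yaw x 108.60230692216363 tilt -0.9999999995008217 op 0.05976827397923567 F [-0.7  0.8 -0.1] t 15.1
shift cm [-2.89  0.04 11.74]
```

drive_tool:
  motion: [-2, 0.04, 1, 0, 0.7, -2.9, 0.04, 4, 0, 0.7, -2.9, 0.04, 7, 0, 0.7, -2.9, 0.04, 10, 0, 0.7, -2.9, 0.04, 11.7, 0, 0.7, -2.9, 0.04, 11.7, 0, 0.7, -2.9, 0.04, 11.7, 0, 0.7, -2.9, 0.04, 11.7, 0, 0, -2.9, 0.04, 11.7, 0, 0, -2.9, 0.04, 11.7, 0, 0]

```text
t: 16.35
position: [0.5037, 0.3081, 0.0042]
tcp_rot: [1.833, 2.551, 0.003]
wrist_force: [-2.3, -1.6, 8.0]
opening: 0.0377
finger_force: 59.2
```

drive_tool:
  motion: [0, 0, 0, 0, 0, 0, 0, 0, 0, 0, 0, 0, -1, 0, 0, 0, 0, -4, 0, 0, 0, 0, -9, 0, 0, 0, 0, -14, 0, 0, 0, 0, -18, 0, 0, -3, -0.6, -18.5, 0, 0, -8, -1.6, -18.5, 0, 0, -13, -2.6, -18.5, 0, 0]

```text
t: 17.6
position: [0.5199, 0.1752, 0.1888]
tcp_rot: [1.831, 2.551, 0.001]
wrist_force: [0.5, -0.2, -1.9]
opening: 0.0374
finger_force: 60.3
```

```bash
python3 go.py .5530 -.1069 .18
```

```text
pos [0.5199 0.1752 0.1888] yaw x 108.65806972643851 tilt -0.9999992183775557 op 0.037373314835476304 F [ 0.5 -0.2 -1.9] t 17.6
shift cm [-27.79  -5.89   0.88]
```

drive_tool:
  motion: [-5, -1.1, 0, 0, 0, -10, -2.1, 0, 0, 0, -15, -3.2, 0, 0, 0, -20, -4.2, 0, 0, 0, -25, -5.3, 0.5, 0, 0, -27.8, -5.9, 1, 0, 0, -27.8, -5.9, 1, 0, 0, -27.8, -5.9, 1, 0, 0, -27.8, -5.9, 1, 0, 0, -27.8, -5.9, 1, 0, 0]

```text
t: 18.85
position: [0.5528, -0.1051, 0.1781]
tcp_rot: [1.832, 2.552, 0.0]
wrist_force: [0.5, 0.1, -1.1]
opening: 0.0377
finger_force: 60.3
```

```bash
python3 go.py .5530 -.1069 .125; python3 - <<'E'
from h import *
c=cam("wrist"); im=arm.get_image("wrist"); p=arm.state()["position"]
cv2.polylines(im,[np.int32(hullpts(c,p[0],p[1],.02,p[2]+.0143,p[2]+.0144))],True,(0,255,0))
cv2.imwrite("pics/w6.png",cv2.resize(im[150:400,150:400],None,fx=2.2,fy=2.2,interpolation=cv2.INTER_CUBIC))
E
```

```text
pos [ 0.5528 -0.1051  0.1781] yaw x 108.66193594591955 tilt -0.9999999323551001 op 0.03768142473872911 F [ 0.5  0.1 -1.1] t 18.85
shift cm [-0.17 -0.04  5.31]
```

View pics/w6.png

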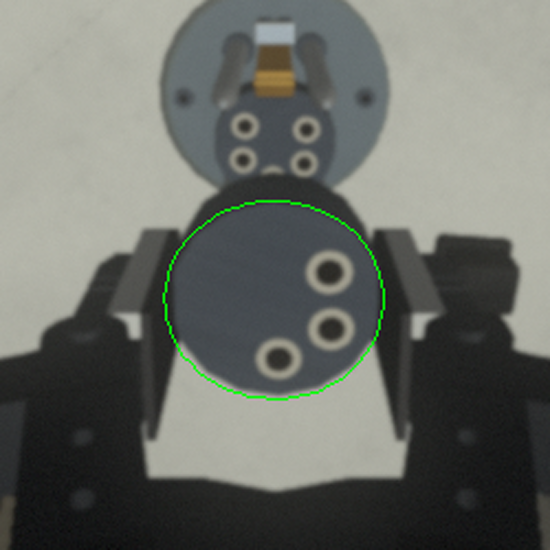

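The disc is held flat and centred on the green outline at (275,298), and the first disc is still clipped below it. Descending.

drive_tool:
  motion: [-0.17, -0.04, 1, 0, 0, -0.17, -0.04, 3, 0, 0, -0.17, -0.04, 4.3, 0, 0, -0.17, -0.04, 4.3, 0, 0, -0.17, -0.04, 5, 0, 0, -0.17, -0.04, 5.8, 0, 0, -0.17, -0.04, 6.6, 0, 0, -0.17, -0.04, 7.4, 0, 0, -0.17, -0.04, 8, 0, 0, -0.17, -0.04, 8.4, 0, 0]

```text
t: 20.15
position: [0.5529, -0.1075, 0.0934]
tcp_rot: [-1.833, -2.551, -0.0]
wrist_force: [-0.6, 1.7, -0.1]
opening: 0.0375
finger_force: 60.4
```

```bash
python3 go.py .5530 -.1069 .060
```

```text
pos [ 0.5529 -0.1075  0.0934] yaw x 108.59383656217163 tilt -0.9999998815099276 op 0.03750915829229979 F [-0.6  1.7 -0.1] t 20.15
shift cm [0.06 0.03 3.34]
```

drive_tool:
  motion: [0.05, 0.03, 0.5, 0, 0, 0.05, 0.03, 1, 0, 0, 0.05, 0.03, 1.5, 0, 0, 0.05, 0.03, 2, 0, 0, 0.05, 0.03, 2.5, 0, 0, 0.05, 0.03, 3, 0, 0, 0.05, 0.03, 3.4, 0, 0, 0.05, 0.03, 3.4, 0, 0, 0.05, 0.03, 3.4, 0, 0, 0.05, 0.03, 3.4, 0, 0]

```text
t: 21.4
position: [0.5531, -0.1071, 0.0599]
tcp_rot: [1.833, 2.551, 0.0]
wrist_force: [1.6, -1.2, 4.6]
opening: 0.0376
finger_force: 61.5
```

The reading is about 6 N above the no-load value, which is the spring load expected with the clips shut. Release and look.

drive_tool:
  motion: [0, 0, 0, 0, 0.65, 0, 0, 0, 0, 0.65, 0, 0, 0, 0, 0.65, 0, 0, -1, 0, 0.65, 0, 0, -4, 0, 0.65, 0, 0, -8, 0, 0.65, 0, 0, -13, 0, 0.65, 0, 0, -18, 0, 0.65, 0, 0, -19, 0, 0.65, 0, 0, -19, 0, 0.65]

```text
t: 22.65
position: [0.5529, -0.107, 0.2503]
tcp_rot: [1.833, 2.55, 0.001]
wrist_force: [-0.4, -0.2, -0.6]
opening: 0.0555
finger_force: 0.0
```

```bash
python3 - <<'E'
from h import *
c=cam("wrist"); im=arm.get_image("wrist")
x,y=map(int,w2px(c,[.553,-.107,.08])); y0=max(0,y-75)
cv2.polylines(im,[np.int32(hullpts(c,.553,-.1069,.02,.08,.0801))],True,(0,255,0))
a=cv2.resize(im[y0:y0+150,x-50:x+50],(400,600),interpolation=cv2.INTER_CUBIC)
c=cam("scene"); im=arm.get_image("scene"); x,y=map(int,w2px(c,[.553,-.107,.06]))
b=cv2.resize(im[y-45:y+45,x-30:x+30],(400,600),interpolation=cv2.INTER_CUBIC)
cv2.imwrite("pics/f7.png",np.hstack([a,b]))
E
```

```text
(no output)
```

View pics/f7.png

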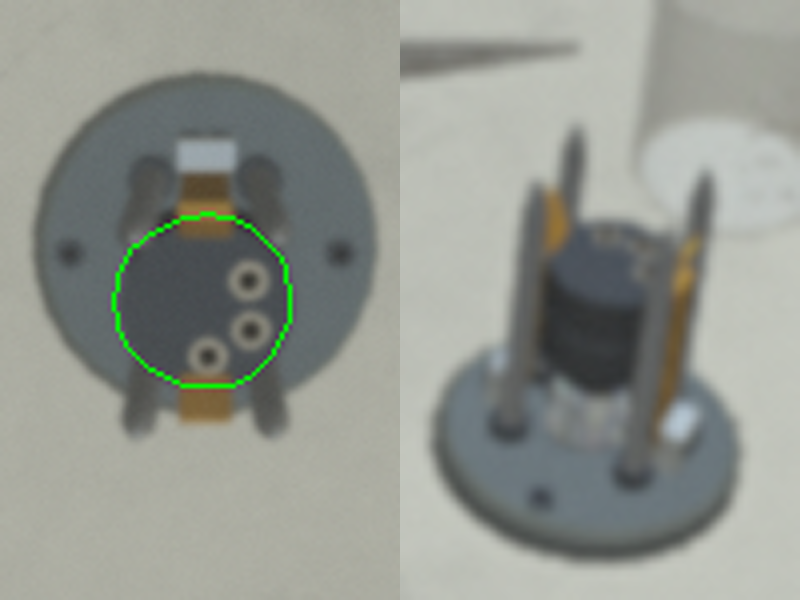

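The left view shows the three-burn disc at (205,300) with both hooks over its rim. In the right view both discs are stacked flat between the rods at (600,310), compressing the spring. The arm is clear, so I'll hand in.

```bash
python3 -c "
from bench import arm
print(arm.hand_in())"
```

```text
the job is handed in; nothing more can be done
None
```

Both check discs are loaded in the magazine, one on top of the other, with both clips over the upper disc in the final pictures; I handed the job in at about 23 s, but no verdict came back.

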